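# Stack the stack-and-nest totes

### The arm

A 7-joint arm with a two-finger parallel gripper is mounted at the origin on a cart in front of the work surface, level with it; the furniture and walls round the work are solid. World frame = base frame: x ahead of the robot, y to its left, z up, the work surface at z = 0. Lengths are in m, angles in rad, forces in N, time in s.
With the tool pointing down it reaches from about 0.4 to 0.875 m from the base axis. Payload 19.3 kg.
Tool frame: the origin (TCP) lies at the very end of the fingers, on their centre line; the grasp point (between the pads) lies 19 mm behind it (arm.grip_depth is the distance from the TCP to the grasp point, in m); z points along the fingers, y is the line along which they close (so a half turn about z gives the same grasp; the last joint's range is limited). The gripper opens to 85 mm and grips with 20 to 120 N. Pads are 22 mm wide; open, the fingers measure 114 mm over their backs; the gripper's body (76 mm by 85 mm) begins 54 mm behind the grasp point. The pads swing forward as they close: fully open they stand 13 mm farther back than shut.
Start: joints at [1.138, 0.521, -0.036, 1.599, 0.021, 1.021, -0.113], TCP at [0.222, -0.584, 0.231] pointing down, gripper open.
Joint ranges: [-2.91, 2.91], [-0.3, 2.13], [-1.5, 1.42], [0.17, 2.43], [-1.26, 4.41], [0.16, 1.93], [-2.52, 2.52]. Speed limits (rad/s): [1.89, 1.89, 2.39, 2.39, 3.01, 3.01, 3.01].

### API

Orientations are given as a rotation vector (axis times angle).
In Python, from station import arm, imaging gives the robot as it stands.
- The arm moves only by the tool step_arm, never from a script. Its argument "increments" is text: rows parted by semicolons, each of 5 numbers parted by spaces: the shift along the world's x, y, z in mm, then the turn about the world's z in rad, then the opening, from 0 (shut) to 1 (fully open). In form: dx dy dz yaw fingers; .... A call has 1 to 10 rows; each row shifts and turns the commanded pose from where the row before left it; what a row does not reach is not made up. A row lasts 1/12 s, in which the tool goes at most 41.7 mm and 7.16 degrees, less where a joint would pass 70% of its speed; a pose out of reach is approached as far as the arm can. A call is refused whole if a number of a shift passes 41.7 or a number of a turn 0.125, either way. A call with a gripper value outside its range is refused whole. The fingers move at their own pace and stop on an object; "force" is the grip in N (left out, the last holds). Time passes only in rows, so rows that do not move let the fingers close. It gives the time, the measured TCP pose, the force, the opening and the grip force at its end, in the units of the state.
- arm.get_obs(): the state, without advancing time (a new reading comes with each control period).
- imaging.camera(name): name is "scene" or "top" or "wrist"; returns (picture, depth): 400x640x3 uint8, red, green, blue; 400x640 float32, m along the optical axis (not along the pixel's ray), 0 where there is no reading.
- imaging.camera_info(name): a dict with "fx", "fy", "cx", "cy" (pixels), "R" (3x3) and "t" (3): a world point X has camera coordinates R X + t; the wrist camera has in their place "hand_eye" (4x4, takes a point from camera to tool coordinates, whose origin is the TCP and whose axes are the flange's). Camera axes: x right, y down, z forward; pixel columns grow to the right and rows downward; lengths in m; the calibration is good to about 2 mm. A picture is of the moment at which its call begins: read the wrist's pose just before it. camera_info takes no time and is no camera call.
- arm.sign_off(): hands the job in; it is judged then, once.
Trained networks look in the newest picture that a camera, given by its name, has taken for a name from the list of things; names that differ only in an ending like _2 or _b are one class to them, and where a whole thing is asked for, a point or a joint stands for the part that bears it (a point fixed in the world has none). Each returns a list of dicts, best first, with "p" (0 to 1); they miss things now and then, are a little off and sometimes report something else, mostly with a low value. They report only what shows in the picture. A call takes as long as a camera call. They do not tell look-alikes from the thing itself.
- imaging.cut_out(name, camera): "mask" (400x640 bool, what is visible of it) and "rect" ([left, top, width, height] in pixels, round what is visible of it).
The state is a dict: "t": time; "q": joint angles; "qd": joint speeds; "tau": joint torques, N m; "position": TCP position; "tool_rot": TCP orientation; "contact_force": force on the tool from outside, world axes, zero at the start; "moment": the same for the moment, N m; "grip_width": finger opening in m; "grasp_force": force on a finger pad.
Only numpy, scipy, OpenCV 4.12 (cv2) and the standard library are available. Lean on these libraries where they do the work, as an engineer would, in place of code of your own. Each camera call takes 0.05 s, during which the arm holds its last target. There are 200 camera calls.

### The job

Stack the empty blue tote on top of the blue tote that holds the eraser, lined up with it and turned end for end, so that its white end is over the lower tote's all-blue end: that way round it stands level and high on the inner ledges instead of nesting down onto the eraser. Leave the lower tote standing where it is and do not disturb the green tote.

Things in the scene. Friction and masses are not known exactly. Their poses are not given: they have to be found in the camera images.
- tote_center (a point): Centre (30 mm above the underside) of the empty blue open tote to move: 130 (x) x 66 (y) x 60 mm high, 0.12 kg. x points to its white end, z up. Its top 16 mm is an upright rim band 66 mm wide: grip across it from above, mid-length. Below, walls taper to a 107 x 43 mm floor. Turned end for end on a like tote it stacks 52 mm higher, with 6 mm play; same way round it nests, 16 mm higher.
- tote_white_end (a point): Middle of the white end of the empty blue tote, 65 mm along x from its centre, 30 mm above its underside; same axes.
- base_tote: The lower tote: like the empty one, blue with one white end, 130 x 66 x 60 mm, 0.35 kg, standing loose with a pale eraser in it. Origin at the centre of its underside; x points to its white end, z up. Inside its ends are three ledges, 52 mm above the origin (8 mm below the rim), that carry a tote turned end for end.
- green_tote: A bystander: a green tote of the same shape and size with one white end, empty, standing loose on the table. Origin at the centre of its underside; x points to its white end.
Not all that is in view belongs to the job. What is shaped like the base_tote but yellow is not meant.

How it is judged:
By the outcome, as a careful person would: the job done as asked, in the order asked, and still so for the second after the job is handed in, with the robot touching nothing.
It also fails if it takes over 35 s, if anything falls off the work surface, if the arm or the gripper's body presses on something with over 40 N, if the wrist force passes 120 N, or if a joint passes its speed limit or range.

## Working session

There is one attempt and no reset: what is moved stays moved. The work goes in short steps, Python scripts to look and compute and a tool call to move; the robot and the scene stay as the last step left them, time stands still between calls to the robot, and variables do not carry over. Pictures are saved under pics/ and viewed, at most 10 in all, crops included, and the job is handed in when it is done.

Besides the shell and the picture viewer there is one more tool, called after "Call:" as name(argument=value, ...), one argument or row to a line, values as JSON. step_arm: Moves the arm, as the interface text tells. Its arguments: {"type":"object","properties":{"increments":{"type":"string"},"force":{"type":"number"}},"required":["increments"]}

```bash
mkdir -p pics; cat > h.py <<'E'
import numpy as np, cv2
from station import arm, imaging
def save(n,im): cv2.imwrite('pics/'+n,cv2.cvtColor(im,cv2.COLOR_RGB2BGR))
def cloud(cam,d,obs=None):
    i=imaging.camera_info(cam); v,u=np.mgrid[:400,:640]
    P=np.stack([(u-i['cx'])/i['fx']*d,(v-i['cy'])/i['fy']*d,d],-1)
    if cam=='wrist':
        H=np.array(i['hand_eye']); P=P@H[:3,:3].T+H[:3,3]
        R=cv2.Rodrigues(np.array(obs['tool_rot'],float))[0]
        return P@R.T+np.array(obs['position'])
    return (P-np.array(i['t']))@np.array(i['R'])
E
python3 - <<'E'
from h import *
o=arm.get_obs(); print(o['t'],o['position'],o['tool_rot'],o['grip_width'])
a,da=imaging.camera('top'); b,db=imaging.camera('scene')
np.savez('s.npz',a=a,da=da,b=b,db=db)
save('a.png',np.vstack([a,b])[:, :][::1] if False else cv2.resize(np.vstack([a,b]),(480,600)))
save('top.png',a)
for n in ['tote_center','base_tote','green_tote']:
  for c in ['top','scene']:
    print(n,c,[(round(r['p'],2),r['rect']) for r in imaging.cut_out(n,c)])
E
```

```text
0.0 [ 0.22166321 -0.58401144  0.23072948] [-3.08895897e+00 -5.66571267e-01  4.35587715e-04] 0.08556935560962552
tote_center top []
tote_center scene [(0.66, [235.4, 244.8, 52.6, 34.9])]
base_tote top [(0.8, [332.5, 148.8, 21.0, 51.2]), (0.73, [253.3, 186.3, 52.9, 28.7])]
base_tote scene [(0.88, [308.5, 157.8, 41.2, 38.1]), (0.58, [284.5, 194.6, 39.8, 42.5])]
green_tote top [(0.96, [384.6, 209.3, 44.4, 48.5])]
green_tote scene [(0.57, [387.1, 165.5, 24.9, 33.8])]
```

View pics/a.png

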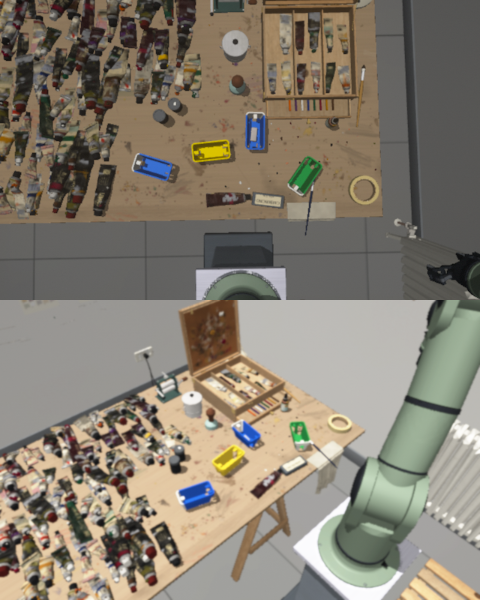

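View pics/top.png

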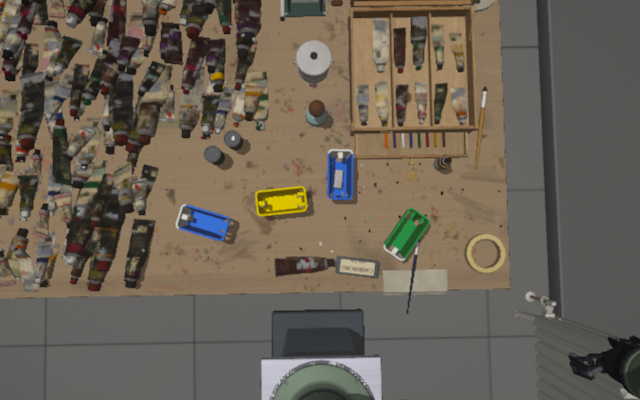

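The top view shows the empty blue tote at about (206,223) with its white end on the left. The base tote with the eraser is at (341,175), white end up (away from the robot). Yellow is at (282,202) and green at (407,235). Next I measure from depth in both views.

```bash
cat >> h.py <<'E'
def fit(P,c,r=0.085,zlo=.045,zhi=.075):
    m=(np.hypot(P[...,0]-c[0],P[...,1]-c[1])<r)&(P[...,2]>zlo)&(P[...,2]<zhi)
    Q=P[m]; (cx,cy),(w,h),an=cv2.minAreaRect((Q[:,:2]*1000).astype(np.float32))
    if w<h: w,h,an=h,w,an+90
    return np.round([cx,cy,w,h,an,np.median(Q[:,2])*1000,len(Q)],1),m
E
python3 - <<'E'
from h import *
s=np.load('s.npz')
P=cloud('top',s['da']);S=cloud('scene',s['db'])
for n,(u,v) in dict(empty=(206,223),base=(341,175),yellow=(282,202),green=(407,235)).items():
    c=P[v,u]; print(n,c.round(3))
    for nm,Z in (('top',P),('scene',S)):
        try: print(nm,fit(Z,c)[0])
        except Exception as e: print(nm,e)
# blue/white pixels
for n,(u,v) in dict(dark=(231,230),cap=(213,155)).items(): print(n,P[v,u].round(3))
big=cv2.resize(s['a'][130:270,160:440],(800,400),interpolation=cv2.INTER_CUBIC)
big2=cv2.resize(s['b'][140:280,220:420],(280,196),interpolation=cv2.INTER_CUBIC)
save('z.png',big)
E
```

```text
empty [0.512 0.303 0.002]
top [514.9 299.  130.9  66.1  72.4  58.8 495. ]
scene [514.4 299.6 130.8  72.4  72.2  55.8 611. ]
base [ 0.634 -0.061  0.013]
top [633.9 -57.  128.5  65.3 178.7  58.7 452. ]
scene [631.7 -56.7 135.3  72.9 175.3  56.1 403. ]
yellow [ 0.565  0.099 -0.001]
top [566.7  97.2 129.5  66.3  95.3  58.8 461. ]
scene [564.3  98.  134.6  71.7  94.8  56.3 474. ]
green [ 0.471 -0.235  0.004]
top [ 476.  -223.3  130.3   67.   143.9   58.4  502. ]
scene [ 475.4 -223.8  139.4   68.3  144.3   55.8  355. ]
dark [0.492 0.236 0.006]
cap [0.685 0.269 0.074]
```

View pics/z.png

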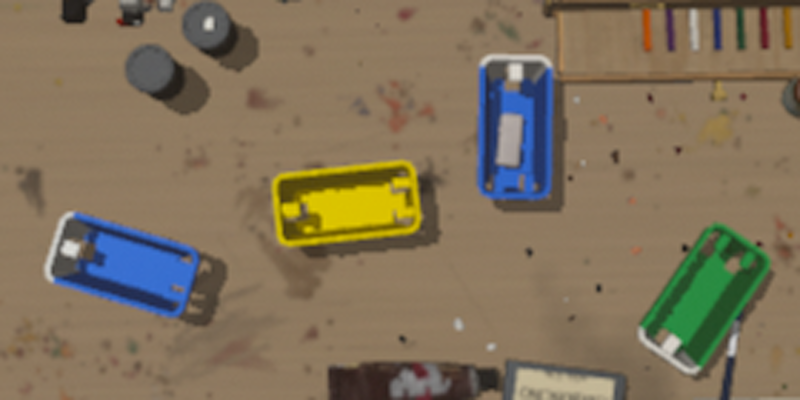

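The top view gives the empty tote at (515,299) mm, white end pointing at 72.4°. The base tote is at (634,-57), white end at -1.3°. The depth puts both rims at about 59 mm. The turn from pick to place is +106.3°. I fly over the base first for a close view.

Call:
step_arm(
  increments="10 15 3 0 1; 22 31 3 0 1; 22 31 3 0 1; 22 31 3 0 1; 22 31 3 0 1; 22 31 3 0 1; 22 31 3 0 1; 22 31 3 0 1; 22 31 3 0 1; 22 31 3 0 1",
)

```text
t: 1.23
position: [0.4305, -0.2887, 0.2617]
tool_rot: [3.09, 0.566, 0.0]
contact_force: [-0.4, 0.7, 0.3]
grip_width: 0.0851
grasp_force: 0.0
```

Call:
step_arm(
  increments="24 31 5 0 1; 24 31 5 0 1; 24 31 5 0 1; 24 31 5 0 1; 24 31 5 0 1; 24 31 5 0 1; 12 26 0 0 1; 10 18 0 0 1; 0 0 0 0 1; 0 0 0 0 1",
)

```text
t: 2.07
position: [0.596, -0.0593, 0.291]
tool_rot: [-3.089, -0.57, 0.001]
contact_force: [-0.3, -0.9, -0.0]
grip_width: 0.0858
grasp_force: 0.0
```

```bash
cat > w.py <<'E'
from h import *
import sys
o=arm.get_obs(); a,d=imaging.camera('wrist'); P=cloud('wrist',d,o)
save(sys.argv[1],a); np.savez('w.npz',a=a,d=d,P=P)
print(o['t'],o['position'].round(4),o['tool_rot'],o['q'].round(2),o['contact_force'])
c=(float(sys.argv[2]),float(sys.argv[3]))
try:
    f,m=fit(P,c,zlo=.05,zhi=.07); print(f); v,u=np.where(m); print(u.min(),u.max(),v.min(),v.max())
except Exception as e: print(e)
E
python3 w.py w1.png .634 -.057
```

```text
2.0667 [ 0.596  -0.0593  0.291 ] [-3.08925498e+00 -5.69663305e-01  5.10356471e-04] [ 0.17  0.43 -0.24  1.59  0.11  1.13 -1.3 ] [-0.27456509 -0.86743924 -0.04375219]
[ 633.2  -58.5  130.1   66.1  178.    58.9 1957. ]
290 375 81 195
```

View pics/w1.png

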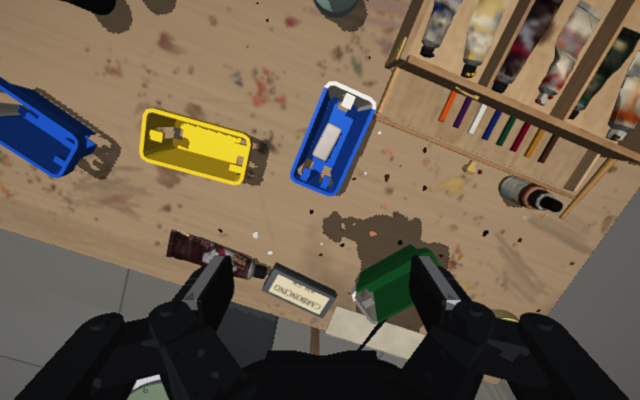

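The wrist view shows the base tote at about (333,138), white end away. It measures (633.2,-58.5) at 178.0°, which agrees with the top view. Now on to the empty tote.

Call:
step_arm(
  increments="-5 18 -4 0.09 1; -10 34 -4 0.09 1; -10 34 -4 0.09 1; -10 34 -4 0.09 1; -10 34 -4 0.09 1; -10 34 -4 0.09 1; -10 34 -4 0.09 1; -10 34 -4 0.09 1; -10 34 -4 0.09 1; -8 30 -5 0.089 1",
)

```text
t: 2.95
position: [0.5023, 0.2604, 0.2506]
tool_rot: [2.533, 1.857, 0.001]
contact_force: [0.8, -0.5, -0.3]
grip_width: 0.0854
grasp_force: 0.0
```

Call:
step_arm(
  increments="0 0 0 0 1; 0 0 0 0 1; 0 0 0 0 1",
)

```text
t: 3.2
position: [0.5033, 0.2582, 0.2503]
tool_rot: [2.538, 1.85, -0.001]
contact_force: [-0.8, -0.8, -0.3]
grip_width: 0.0851
grasp_force: 0.0
```

```bash
python3 w.py w2.png .515 .299
```

```text
3.2 [0.5033 0.2582 0.2503] [ 2.53830097e+00  1.84972164e+00 -5.72283798e-04] [-0.2   0.45 -0.52  1.72  0.25  1.04 -1.12] [-0.77661143 -0.80898561 -0.31773463]
[ 515.1  298.2  129.1   66.1   72.3   59.  2484. ]
288 351 75 196
```

View pics/w2.png

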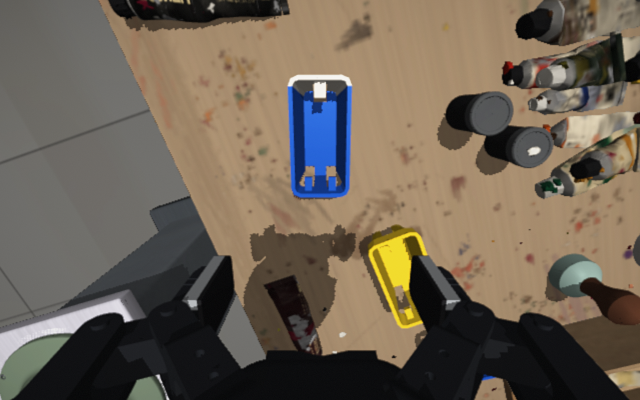

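The empty tote is at (320,137), white end up in the image. It measures (515.1,298.2) at 72.3°, and the tool yaw is 72.2°. I move over it and descend.

Call:
step_arm(
  increments="4 14 -15 0 1; 4 14 -25 0 1; 4 12 -30 0.002 1; 0 0 -30 0 1; 0 0 -30 0 1; 0 0 -25 0 1; 0 0 -15 0 1; 0 0 0 0 1; 0 0 0 0 1",
)

```text
t: 4.0
position: [0.5153, 0.2985, 0.0804]
tool_rot: [2.536, 1.853, -0.001]
contact_force: [-0.1, 0.5, 1.2]
grip_width: 0.0852
grasp_force: 0.0
```

Call:
step_arm(
  increments="0 0 -15 0 1; 0 0 -15 0 1; 0 0 -12 0 1; 0 0 -10 0 1; 0 0 0 0 1; 0 0 0 0 0.5; 0 0 0 0 0.5; 0 0 0 0 0.5; 0 0 0 0 0.5; 0 0 0 0 0.5",
  force=35,
)

```text
t: 4.83
position: [0.5152, 0.2999, 0.0292]
tool_rot: [2.535, 1.855, 0.002]
contact_force: [-1.3, -1.6, 7.3]
grip_width: 0.0656
grasp_force: 39.9
```

Call:
step_arm(
  increments="0 0 5 0 0.5; 0 0 15 0 0.5; 0 0 25 0 0.5; 0 0 30 0 0.5; 0 0 30 0 0.5; 0 0 30 0 0.5; 0 0 20 0 0.5; 0 0 10 0 0.5; 0 0 0 0 0.5; 0 0 0 0 0.5",
)

```text
t: 5.67
position: [0.5147, 0.2994, 0.1928]
tool_rot: [2.535, 1.855, -0.0]
contact_force: [-0.7, 0.3, -2.8]
grip_width: 0.0655
grasp_force: 39.4
```

```bash
cat > held.py <<'E'
from h import *
import sys
o=arm.get_obs(); a,d=imaging.camera('wrist'); P=cloud('wrist',d,o); save(sys.argv[1],a)
R=cv2.Rodrigues(np.array(o['tool_rot'],float))[0]
T=(P-o['position'])@R*1000
hsv=cv2.cvtColor(a,cv2.COLOR_RGB2HSV)
blue=(hsv[...,0]>100)&(hsv[...,0]<125)&(hsv[...,1]>130)
white=(hsv[...,1]<40)&(hsv[...,2]>170)
near=(d>0)&(np.abs(T[...,0])<90)&(np.abs(T[...,1])<40)&(T[...,2]>-60)&(T[...,2]<40)
print(o['t'],o['position'].round(4),o['tool_rot'].round(3),o['contact_force'].round(1),o['grip_width'])
m=near&((blue)|white); Q=T[m]; print('tool-frame pct', np.percentile(Q,[0.5,50,99.5],axis=0).round(1))
for lo,hi in ((5,20),(20,35),(35,50),(50,62),(62,70)):
    q=Q[(Q[:,0]>=lo)&(Q[:,0]<hi)]
    if len(q): print(lo,hi,'top z',np.percentile(q[:,2],[1,5,20]).round(1),'y',np.percentile(q[:,1],[1,99]).round(1))
E
python3 held.py h1.png
```

```text
5.6667 [0.5147 0.2994 0.1928] [ 2.535  1.855 -0.   ] [-0.7  0.3 -2.8] 0.06554048426466304
tool-frame pct [[-57.9 -32.3 -31.8]
 [ 10.9   0.2  -4.9]
 [ 62.5  33.   27.8]]
5 20 top z [-32.2 -30.9 -28.3] y [-32.9  32.9]
20 35 top z [-31.4 -30.8 -28.6] y [-32.   32.7]
35 50 top z [-31.5 -30.9 -29.2] y [-32.1  32.8]
50 62 top z [-31.8 -31.4 -30.9] y [-31.5  32.2]
62 70 top z [-31.8 -31.5 -31.1] y [-22.9  23.6]
```

View pics/h1.png

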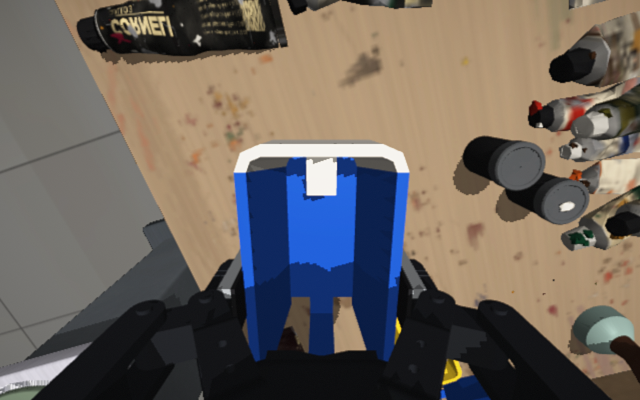

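The held tote shows level in the wrist view, white end at about (320,150). The rim is 31 mm behind the TCP, and the tote's centre is at tool x of about -1.5 mm. The target TCP is (632,-58,81) at yaw 178.3°.

Call:
step_arm(
  increments="4 -12 0 0.06 0.5; 7 -22 0 0.11 0.5; 7 -22 0 0.11 0.5; 7 -22 0 0.11 0.5; 7 -22 0 0.11 0.5; 7 -22 0 0.11 0.5; 7 -22 0 0.11 0.5; 7 -22 0 0.11 0.5; 7 -22 0 0.11 0.5; 7 -22 0 0.11 0.5",
)

```text
t: 6.55
position: [0.5813, 0.0884, 0.1915]
tool_rot: [-1.254, -2.878, 0.002]
contact_force: [0.6, 0.3, -0.0]
grip_width: 0.0656
grasp_force: 39.4
```

Call:
step_arm(
  increments="8 -22 0 0.11 0.5; 8 -22 0 0.11 0.5; 8 -22 0 0.11 0.5; 8 -22 0 0.11 0.5; 8 -22 0 0.11 0.5; 6 -20 0 0.11 0.5; 4 -12 0 0.1 0.5; 0 -5 0 0.04 0.5; 0 0 0 0 0.5; 0 0 0 0 0.5",
)

```text
t: 7.38
position: [0.6312, -0.0571, 0.1918]
tool_rot: [-0.047, -3.139, -0.002]
contact_force: [-0.7, 0.5, -0.4]
grip_width: 0.0652
grasp_force: 39.4
```

Call:
step_arm(
  increments="0.8 -1 -20 0 0.5; 0 0 -25 0 0.5; 0 0 -20 0 0.5; 0 0 -15 0 0.5; 0 0 -5 0 0.5; 0 0 0 0 0.5; 0 0 0 0 0.5",
)

```text
t: 7.97
position: [0.6329, -0.0578, 0.1089]
tool_rot: [0.044, 3.141, 0.0]
contact_force: [0.5, 0.1, -1.1]
grip_width: 0.0651
grasp_force: 39.4
```

```bash
python3 held.py h2.png; python3 - <<'E'
from h import *
b,d=imaging.camera('scene'); a,da=imaging.camera('top')
save('s2.png',np.hstack([cv2.resize(b[110:230,250:410],(400,300),interpolation=2),cv2.resize(a[110:230,260:420],(400,300),interpolation=2)]))
E
```

```text
7.9667 [ 0.6329 -0.0578  0.1089] [0.044 3.141 0.   ] [ 0.5  0.1 -1.1] 0.06511918530678099
tool-frame pct [[-57.7 -32.9 -31.8]
 [ 10.2   0.8  -4.1]
 [ 62.7  32.3  27.7]]
5 20 top z [-31.6 -30.9 -27.7] y [-32.9  32.2]
20 35 top z [-31.3 -30.8 -28.7] y [-32.7  31.9]
35 50 top z [-31.5 -31.  -29.2] y [-32.7  31.9]
50 62 top z [-31.9 -31.4 -30.9] y [-31.9  31.6]
62 70 top z [-32.1 -31.7 -31.1] y [-16.2  23.5]
```

View pics/s2.png

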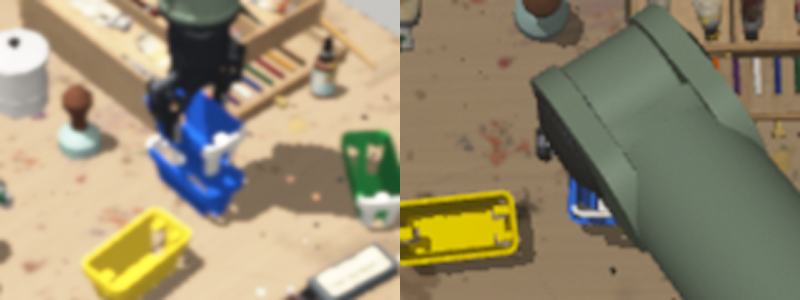

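The scene view shows the held tote lined up above the base, its white end over the base's blue end. The top view is blocked by the arm. I lower gently.

Call:
step_arm(
  increments="-0.5 0 -6 0 0.5; 0 0 -6 0 0.5; 0 0 -5 0 0.5; 0 0 -4 0 0.5; 0 0 -2 0 0.5; 0 0 -2 0 0.5; 0 0 0 0 0.5; 0 0 0 0 0.5",
)

```text
t: 8.78
position: [0.6321, -0.0583, 0.0833]
tool_rot: [0.044, 3.141, 0.0]
contact_force: [0.5, 0.5, -1.4]
grip_width: 0.0652
grasp_force: 39.4
```

Call:
step_arm(
  increments="0 0 -1 0 0.5; 0 0 0 0 0.5; 0 0 -1 0 0.5; 0 0 0 0 0.5; 0 0 -1 0 0.5; 0 0 0 0 0.5; 0 0 0 0 0.5",
)

```text
t: 9.37
position: [0.6322, -0.0583, 0.0812]
tool_rot: [0.044, 3.141, -0.001]
contact_force: [-4.8, -0.8, 13.9]
grip_width: 0.0652
grasp_force: 41.0
```

It seated at exactly the expected height with 14 N. I ease off a little, release, and rise.

Call:
step_arm(
  increments="0 0 0.5 0 0.5; 0 0 0 0 0.8; 0 0 0 0 0.9; 0 0 0 0 1; 0 0 0 0 1; 0 0 0 0 1; 0 0 0 0 1; 0 0 3 0 1; 0 0 8 0 1; 0 0 15 0 1",
)

```text
t: 10.2
position: [0.6314, -0.0583, 0.1066]
tool_rot: [-0.043, -3.139, -0.0]
contact_force: [0.0, -0.4, 0.8]
grip_width: 0.0852
grasp_force: 0.0
```

Call:
step_arm(
  increments="0 0 25 0 1; 0 0 30 0 1; 0 0 30 0 1; -10 0 30 0 1; -25 20 25 0 1; -25 30 15 0 1; -25 30 0 0 1; -25 30 0 0 1; -25 30 0 0 1; -25 30 0 0 1",
)

```text
t: 11.03
position: [0.4707, 0.1128, 0.263]
tool_rot: [0.044, 3.14, -0.001]
contact_force: [0.3, 2.0, -0.1]
grip_width: 0.0853
grasp_force: 0.0
```

Call:
step_arm(
  increments="-10 35 0 0 1; -10 35 0 0 1; -5 35 0 0 1; 0 35 0 0 1; 0 20 0 0 1; 0 0 0 0 1; 0 0 0 0 1",
)

```text
t: 11.62
position: [0.4465, 0.2728, 0.2627]
tool_rot: [0.039, 3.141, 0.001]
contact_force: [0.2, -0.9, -0.4]
grip_width: 0.0853
grasp_force: 0.0
```

```bash
python3 - <<'E'
from h import *
a,da=imaging.camera('top');b,db=imaging.camera('scene')
P=cloud('top',da);S=cloud('scene',db); c=(.634,-.058)
print(arm.get_obs()['t'])
for Z in (P,S):
    try:
        f,m=fit(Z,c,zlo=.098,zhi=.13); print(f); Q=Z[m]
        A=np.c_[Q[:,:2]-c,np.ones(len(Q))]; k=Q[:,2]>np.median(Q[:,2])-.004; print(np.linalg.lstsq(A[k],Q[k,2],rcond=None)[0].round(4))
    except Exception as e: print(e)
    print('green',fit(Z,(.4755,-.2235))[0]); print('base',fit(Z,c,zlo=.03,zhi=.06)[0])
save('f.png',np.hstack([cv2.resize(b[110:230,250:410],(400,300),interpolation=2),cv2.resize(a[110:260,260:460],(400,300),interpolation=2)]))
E
```

```text
11.7167
[634.6 -56.8 130.6  65.7 177.6 110.9 461. ]
[-0.0019  0.0057  0.1125]
green [ 476.1 -223.6  130.4   67.   144.1   58.2  498. ]
base [636.9 -76.8 138.2 103.9 178.9  55.9 606. ]
[633.5 -55.8 136.7  71.2 177.3 107.3 426. ]
[-0.0037  0.0031  0.1094]
green [ 474.  -223.   137.5   68.9  144.    55.3  357. ]
base [ 6.296e+02 -5.340e+01  1.315e+02  6.870e+01  2.000e-01  5.460e+01
  3.170e+02]
```

View pics/f.png

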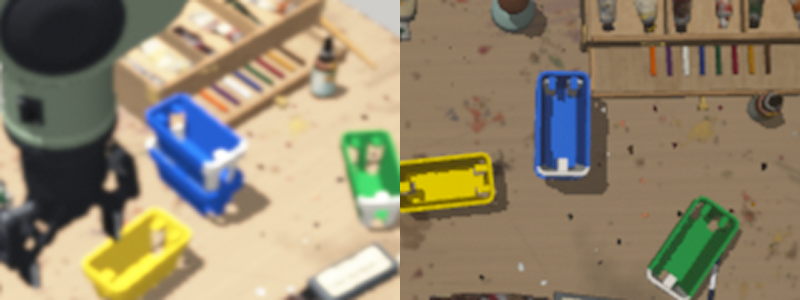

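The stack stands level, with its rim at 111 mm against 112 mm expected. It is aligned, with the white end over the base's blue end. Green has not moved and the robot is clear.

```bash
python3 -c "
from station import arm
print(arm.sign_off())"
```

```text
the job is handed in; nothing more can be done
None
```

The empty blue tote is stacked level on the base tote, turned end for end with its rim at about 111 mm; the green tote did not move, and the job was handed in at about 12 s.

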